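# Hang the snack container in its twist-lock dock

## Task

Hang the pink snack container in its steel dock: take it by the handle on its cap, bring it in under the blue collar with the cap's stem passing through the open front, lift it so that the two red lugs rise through the collar's notches, twist it clockwise (seen from above) to the stop and let it down so that both lugs drop fully into their pockets, then let go and leave it hanging upright. Leave the bento box, rice paddle and whisk where they are.

Things in the scene. Friction and masses are not known exactly. Their poses are not given: they have to be found in the camera images.
- container: Pink snack container, white twist cap shut tight: one rigid piece, 184 mm tall, 0.2 to 0.4 kg. Origin: centre of underside, z up. Body dia 84 up to z 70 (shoulder); neck dia 66 up to z 103; cap top chamfered to dia 56 at z 108; stem dia 12 up to z 152; T-handle above. Starts upright left or right of the dock, yaw within 0.6 rad. A half turn about z makes no difference.
- handle (a point): Centre of the white T-handle bar on the container, 168 mm above its underside, same axes. The bar is 60 mm long along x, 14 mm thick along y, and spans 152 to 184 mm above the underside. Grip it from above across its thickness.
- lug_level (a point): On the container's axis at the underside of the lugs, 96 mm above its bottom, same axes. Two red lugs stick out along the container's +y and -y, to 44 mm from the axis; each 14 mm wide (along x), 7 mm high.
- dock: Fixed steel stand. Origin: on the collar's axis at worktop level, z up, open front to its -x. Column (x 88 to 113 mm, 60 wide) and foot (x 75 to 175, 170 wide, 12 high) behind; two foot bars 10 high at y +/-78, x -70 to 80. Nothing on it is higher than the collar's walls, 167 mm. Container hung home: its underside is 54 mm above the worktop, on this axis, upright.
- collar_axis (a point): Axis of the blue collar at its underside, 145 mm up; dock axes. Ring radius 36 to 60, top at 155. Notches 19.5 wide, to radius 46.5, at +110 and -70 deg (counter-clockwise from dock +x). NOT REPORTED: the collar sits turned up to 0.2 rad either way, with pockets and mouth too. Find it by feel or sight; lug play 0.06 rad. A missed notch stops the lift with the container's underside 42 mm up.
- mouth (a point): Middle of the collar's open mouth at the front, 48 mm from the axis, underside height, dock axes (nominal, before the unreported turn). Sides nearly radial, about 38 mm wide at the inner edge, wider outside: the 12 mm stem passes, the neck does not. Lug tops must be below 145 mm and the handle above 167 mm to go in.
- pocket_floor (a point): Collar axis at pocket floor height, 150 mm up, dock axes. Each pocket, 20 mm wide, is centred 50 deg clockwise from its notch and 5 mm below the ring's top; a wall to 167 mm stops the twist at its far edge, and a wall bars counter-clockwise turning from the notch. To twist, lift the container's underside above 59 mm; its shoulder meets the ring at 75 mm.
- bento: Bystander: glass bento box with clear locking lid, teal clips, 160 x 120 x 64 mm, 0.7 kg, long side along its x; origin centre of its underside. It stands on the other side of the dock from the container.
- paddle: Bystander: wooden rice paddle 225 mm long, lying flat, 8 mm thick; origin near its middle on the underside, blade to its +x.
- whisk: Bystander: steel whisk 245 mm long, lying, up to 54 mm high; origin near its middle at worktop level, wires to its +x.
There are look-alikes about, which are no part of the job. Several things look just like the container: the one meant starts farthest from the robot's base.

How it is judged:
By the outcome, as a careful person would: the job done as asked, in the order asked, and still so for the second after the job is handed in, with the robot touching nothing.
It also fails if it takes over 61 s, if anything falls off the work surface, if the arm or the gripper's body presses on something with over 40 N, if the wrist force passes 120 N, or if a joint passes its speed limit or range.

## Robot

A 6-joint arm with a two-finger parallel gripper is mounted at the origin on the work surface. World frame = base frame: x ahead of the robot, y to its left, z up, the work surface at z = 0. Lengths are in m, angles in degrees, forces in N, time in s.
With the tool pointing down it reaches from about 0.325 to 0.85 m from the base axis. Payload 15.5 kg.
Tool frame: the origin (TCP) lies at the very end of the fingers, on their centre line; the grasp point (between the pads) lies arm.grip_depth behind it (arm.grip_depth is the distance from the TCP to the grasp point, in m); z points along the fingers, y is the line along which they close (so a half turn about z gives the same grasp; the last joint's range is limited). The gripper opens to 91 mm and grips with 3 to 60 N. Pads are 32 mm wide; open, the fingers measure 118 mm over their backs; the gripper's body (76 mm by 178 mm) begins 60 mm behind the grasp point.
Start: joints at [62.653, 28.281, 77.091, -0, 74.628, -5.472], TCP at [0.233, 0.58, 0.214] pointing down, gripper open.
Joint ranges: [-166.48, 166.48], [-47.26, 123.95], [12.59, 153.08], [-70.14, 250.14], [6.76, 159.57], [-176.63, 176.63]. Speed limits (degrees/s): [108.29, 108.29, 147.25, 172.46, 172.46, 172.46].

## Interface

Orientations are given as a 3x3 rotation matrix whose columns are the frame's x, y, z axes.
In Python, from rig import arm gives the robot as it stands. Calls block until the motion is done:
- arm.move_to(position, orientation): joint-space move of the TCP to a pose.
- arm.move_l(position, orientation=None, feed=0.15): straight line of the TCP; orientation=None keeps the orientation; feed is the mean speed in m/s.
- arm.move_joints(angles): joint-space move.
- arm.grip(opening): finger opening in m; the grip force is fixed at half the most; returns when the fingers have stopped.
- arm.sleep(seconds).
- arm.solve_ik(position, orientation): joint angles nearest the present ones, or None.
- arm.snapshot(name): name is "scene" or "side" or "wrist"; returns the picture (480x640x3 uint8, red, green, blue); there is no depth.
- arm.get_calibration(name): a dict with "intrinsics" (3x3 intrinsics, pixels), "k1" (the pictures are not rectified: a ray, as slopes to the right and down, at radius r is drawn at 1 + k1 r^2 times it, then the intrinsics apply), "cam_to_world" (4x4, takes a point from camera to world coordinates). Camera axes: x right, y down, z forward; pixel columns grow to the right and rows downward; lengths in m; the calibration is good to about 2 mm. A picture is of the moment at which its call begins: read the wrist's pose just before it. get_calibration takes no time and is no camera call; for the wrist camera it gives the pose at the moment of the call.
A pose or a line that the arm cannot do raises arm.Unreachable and nothing moves.
- arm.sign_off(): hands the job in; it is judged then, once.
Readings, each from a call of its own:
- arm.current_t(): time.
- arm.current_joint_positions(): joint angles.
- arm.current_dq(): joint speeds.
- arm.current_tau(): joint torques, N m.
- arm.current_ee_pos(): TCP position.
- arm.current_tool_rot(): TCP orientation.
- arm.current_force(): force on the tool from outside, world axes, zero at the start.
- arm.current_torque(): the same for the moment, N m.
- arm.current_width(): finger opening in m.
- arm.current_grasp_force(): force on a finger pad.
Only numpy, scipy, OpenCV 4.12 (cv2) and the standard library are available. Lean on these libraries where they do the work, as an engineer would, in place of code of your own. Each camera call takes 0.05 s, during which the arm holds its last target. There are 200 camera calls.

## Working session

There is one attempt and no reset: what is moved stays moved. The work goes in short steps, each a Python script; the robot and the scene stay as the last script left them, time stands still between calls to the robot, and variables do not carry over. Pictures are saved under pics/ and viewed, at most 10 in all, crops included, and the job is handed in when it is done.

```bash
mkdir -p pics; ls; python3 - <<'E'
from rig import arm
import cv2
for n in("scene","side"):
    im=arm.snapshot(n); cv2.imwrite(f"pics/{n}0.png",im[:,:,::-1])
    c=arm.get_calibration(n); print(n,c)
print(arm.grip_depth,arm.current_t(),arm.current_tool_rot())
E
```

```text
pics
scene {'intrinsics': array([[583.66673531,   0.        , 318.04385245],
       [  0.        , 583.66673531, 241.71687416],
       [  0.        ,   0.        ,   1.        ]]), 'k1': 0.02231545480767356, 'cam_to_world': array([[ 0.589048  ,  0.43395819, -0.68169109,  1.50352837],
       [ 0.80806635, -0.32378472,  0.4921303 , -0.72106237],
       [-0.00715719, -0.84074   , -0.54139175,  0.93255217],
       [ 0.        ,  0.        ,  0.        ,  1.        ]])}
side {'intrinsics': array([[497.45500073,   0.        , 317.90125867],
       [  0.        , 497.45500073, 239.23874848],
       [  0.        ,   0.        ,   1.        ]]), 'k1': -0.0291645744852535, 'cam_to_world': array([[ 0.99762582, -0.04017136,  0.0559374 ,  0.43974378],
       [-0.06771034, -0.72042273,  0.690222  , -0.69708497],
       [ 0.01257142, -0.69237082, -0.72143233,  0.85838994],
       [ 0.        ,  0.        ,  0.        ,  1.        ]])}
0.0188 0.1 [[-9.27984909e-01  3.72617441e-01 -5.02050106e-04]
 [ 3.72617765e-01  9.27984403e-01 -9.74143417e-04]
 [ 1.02911841e-04 -1.09106318e-03 -9.99999399e-01]]
```

View pics/scene0.png

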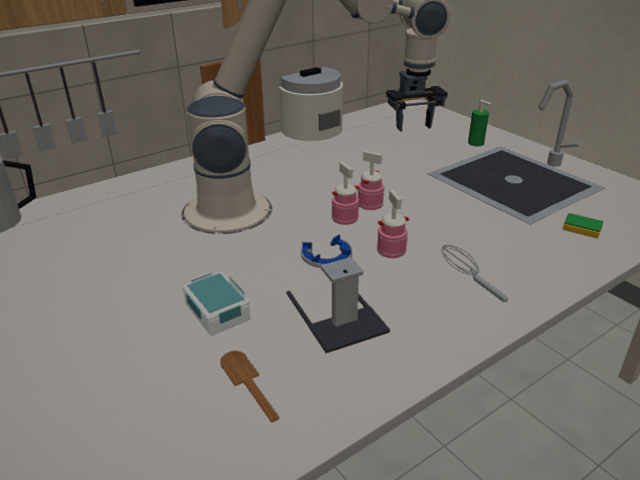

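View pics/side0.png

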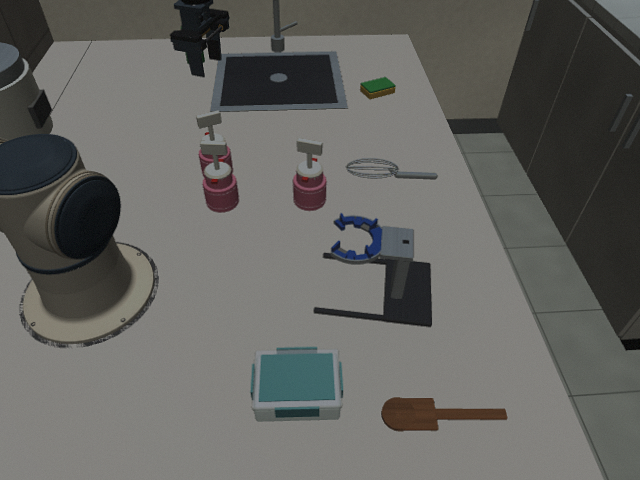

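The scene picture shows the candidates at about (345,200), (371,187) and (392,235). In the side picture they are at (220,190), (216,160) and (310,185). The third is clearly farthest from the base, so that is the one I want. I'll check it and the dock in close crops.

```bash
python3 - <<'E'
import cv2,numpy as np
a=cv2.imread("pics/scene0.png")[180:350,280:420]; b=cv2.imread("pics/side0.png")[130:330,285:445]
def up(i,x0,y0,s):
    o=cv2.resize(i,None,fx=s,fy=s,interpolation=cv2.INTER_CUBIC)
    for k in range(0,i.shape[1],20): cv2.line(o,(k*s,0),(k*s,5),(255,255,255));cv2.putText(o,str(x0+k),(k*s,16),0,.35,(0,0,0))
    for k in range(0,i.shape[0],20): cv2.line(o,(0,k*s),(5,k*s),(255,255,255));cv2.putText(o,str(y0+k),(6,k*s+4),0,.35,(0,0,0))
    return o
cv2.imwrite("pics/c1.png",up(a[:145],280,180,4)); cv2.imwrite("pics/c2.png",up(b[:,:],285,130,3))
A=up(a[:150],280,180,4)[:, :400*2];print(A.shape)
E
```

```text
(600, 560, 3)
```

View pics/c1.png

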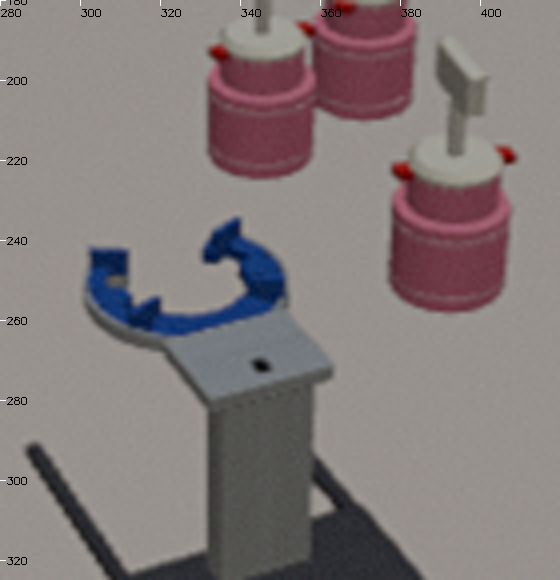

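View pics/c2.png

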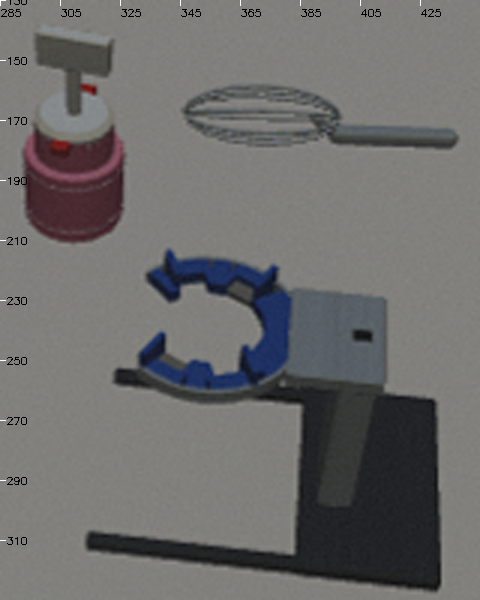

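The target's bar centre is at about scene (395.5,199.5) and side (309.3,147). Its lugs show at scene (380,222) and (404,218). The collar's mouth faces left in the side picture, at about (335,237), and the bar tips are at (323,256) and (314,310). Next I'll triangulate, then look from near with the wrist camera.

```bash
cat > h.py <<'E'
import numpy as np,cv2
from rig import arm
from scipy.optimize import least_squares
def proj(P,c):
    P=np.atleast_2d(P);T=np.linalg.inv(c["cam_to_world"]);q=P@T[:3,:3].T+T[:3,3]
    s=q[:,:2]/q[:,2:];s=s*(1+c["k1"]*(s**2).sum(1,keepdims=True))
    K=c["intrinsics"];return s*[K[0,0],K[1,1]]+K[:2,2]
def ray_z(uv,c,z):  # pixel -> world point at height z
    f=lambda p:(proj([p[0],p[1],z],c)[0]-uv)
    C=c["cam_to_world"];K=c["intrinsics"];d=C[:3,:3]@[(uv[0]-K[0,2])/K[0,0],(uv[1]-K[1,2])/K[1,1],1]
    p0=C[:3,3]+d*(z-C[2,3])/d[2]
    return least_squares(f,p0[:2]).x
def down(yaw): # tool down, tool x at given world yaw (deg); tool y = yaw-90
    a=np.radians(yaw);c,s=np.cos(a),np.sin(a)
    return np.array([[c,s,0],[s,-c,0],[0,0,-1.]])
def wrap(a): return (a+np.pi)%(2*np.pi)-np.pi
E
python3 - <<'E'
from h import *
S,D=arm.get_calibration("scene"),arm.get_calibration("side")
f=lambda p:np.r_[proj(p,S)[0]-[395.5,199.5],proj(p,D)[0]-[309.3,147]]
r=least_squares(f,[.5,0,.17]);print("handle",r.x,r.fun)
# bar direction: left/right end centres, side view z=.168
e=[(285+35.5/3,130+41/3),(285+110/3,130+60/3)]
a=[ray_z(u,D,.168) for u in e];print(a,np.degrees(np.arctan2(*(a[1]-a[0])[::-1])),np.linalg.norm(a[1]-a[0]))
l=[ray_z((285+x/3,130+y/3),D,.1) for x,y in((60,147),(88,90))];print("lugs",l)
t=[((323.3,255.7),(-.07,.078,.005)),((314,310.3),(-.07,-.078,.005)),((430,263.7),(.175,.085,.012)),((431.3,324.7),(.175,-.085,.012))]
def g(q):
    c,s=np.cos(q[2]),np.sin(q[2]);return np.concatenate([proj([q[0]+c*p[0]-s*p[1],q[1]+s*p[0]+c*p[1],p[2]],D)[0]-u for u,p in t])
r=least_squares(g,[.5,0,0]);print("dock",r.x,np.degrees(r.x[2]),r.fun.round(1))
E=arm.get_calibration("wrist");T=np.eye(4);T[:3,:3]=arm.current_tool_rot();T[:3,3]=arm.current_ee_pos()
print(np.linalg.inv(T)@E["cam_to_world"],E["intrinsics"][0])
E
```

```text
handle [0.4936542  0.2686492  0.16542692] [-0.22919712  0.46319565 -0.03276164 -0.44212114]
[array([0.46479552, 0.27807422]), array([0.52151193, 0.25008737])] -26.264150614642322 0.06324566894318948
lugs [array([0.48126048, 0.22939219]), array([0.50821787, 0.30253146])]
dock [ 0.56658471 -0.02349398 -0.20474755] -11.731170759131052 [-0.4 -0.3 -0.8 -0.   0.5 -0.8  0.7  0.6]
[[-2.78114755e-04 -9.56481047e-01 -2.91794328e-01  8.14415201e-02]
 [ 9.99999946e-01 -3.17402736e-04  8.73045132e-05  6.52128413e-04]
 [-1.76121430e-04 -2.91794288e-01  9.56481083e-01 -1.71446809e-01]
 [ 0.00000000e+00  0.00000000e+00  0.00000000e+00  1.00000000e+00]] [383.26616108   0.         322.11781995]
```

```bash
python3 - <<'E'
from h import *
import pickle
def shot(n):
    arm.sleep(.3);c=arm.get_calibration("wrist");im=arm.snapshot("wrist")
    cv2.imwrite(f"pics/{n}.png",im[:,:,::-1]);pickle.dump(c,open(f"{n}.pkl","wb"))
arm.move_l([.233,.58,.31],feed=.2)
arm.move_to([.494,.267,.31],down(157));shot("wc")
arm.move_to([.567,-.0235,.26],down(168));shot("wd")
print(arm.current_t())
E
python3 - <<'E'
import cv2
cv2.imwrite("pics/wd2.png",cv2.resize(cv2.imread("pics/wd.png"),(800,600)))
cv2.imwrite("pics/wc2.png",cv2.resize(cv2.imread("pics/wc.png"),(800,600)))
E
```

```text
4.1
```

View pics/wd2.png

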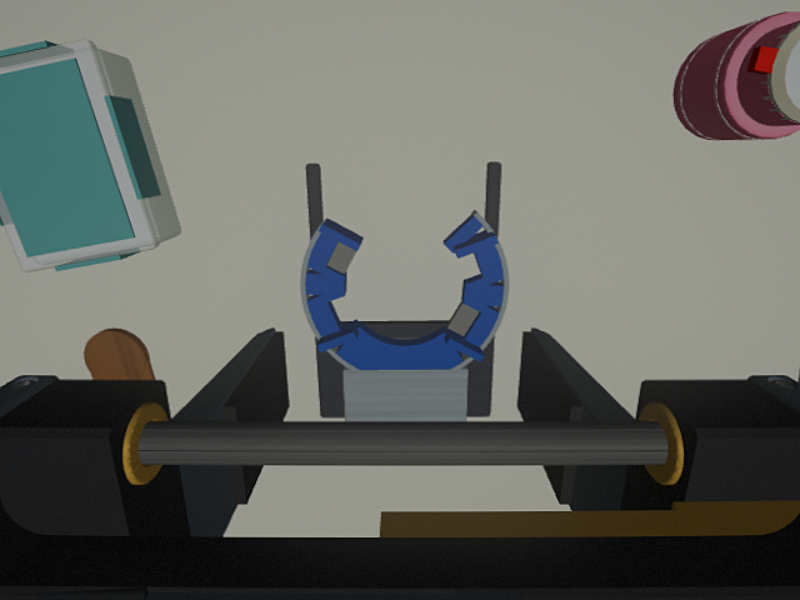

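View pics/wc2.png

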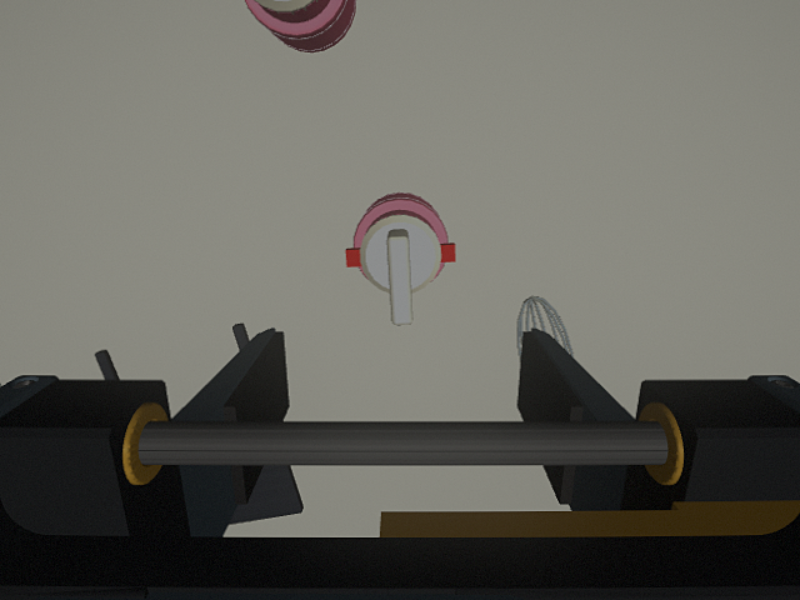

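The wrist view of the dock shows the collar centred at about (405,290) in the 800-wide picture. The grey pocket floors are at (342,258) and (462,320), and one notch is at about (470,265). The container view has the bar running from (399,231) to (402,325), with lugs at (353,257) and (448,252). I'll enlarge the collar to read its turn.

```bash
python3 - <<'E'
import cv2
i=cv2.imread("pics/wd.png")[120:300,235:415];s=3.3
o=cv2.resize(i,(594,594),interpolation=cv2.INTER_CUBIC);o=cv2.convertScaleAbs(o,alpha=1.6)
for k in range(0,180,20):
    p=int(k*s);cv2.line(o,(p,0),(p,6),0);cv2.putText(o,str(235+k),(p,16),0,.35,(0,0,0));cv2.line(o,(0,p),(6,p),0);cv2.putText(o,str(120+k),(6,p+4),0,.35,(0,0,0))
cv2.imwrite("pics/wd3.png",o)
E
```

```text
(no output)
```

View pics/wd3.png

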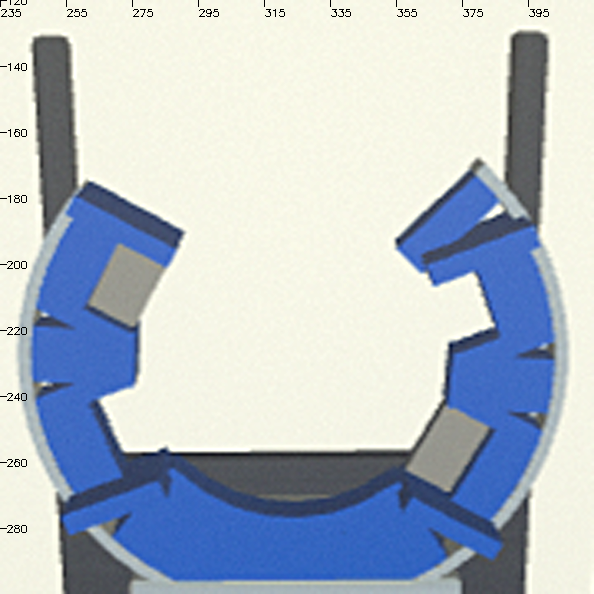

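```bash
python3 - <<'E'
from h import *
import pickle
c=pickle.load(open("wd.pkl","rb"));k=pickle.load(open("wc.pkl","rb"))
# crop px, feature angle, radial, tangential, z
t=[((447,402),60,.0346,.01,.15),((405,470),60,.0346,-.01,.15),((493,430),60,.0465,.01,.15),((455,494),60,.0465,-.01,.15),
((87,304),-120,.0465,.01,.15),((135,328),-120,.0346,.01,.15),((97,400),-70,.0465,-.00975,.155),((138,382),-70,.03465,-.00975,.155),
((498,335),110,.0465,-.00975,.155),((450,347),110,.03465,-.00975,.155)]
def g(q):
    o=[]
    for u,a,r,s,z in t:
        A=q[2]+np.radians(a);C,S=np.cos(A),np.sin(A)
        o.append(proj([q[0]+C*r-S*s,q[1]+S*r+C*s,z],c)[0]-[235+u[0]/3.3-.5,120+u[1]/3.3-.5])
    return np.concatenate(o)
r=least_squares(g,[.567,-.0235,-.2],loss="soft_l1");print("collar",r.x,np.degrees(r.x[2]));print(r.fun.reshape(-1,2).round(1).tolist())
cr=lambda x,y,z:ray_z((235+x/3.3-.5,120+y/3.3-.5),c,z)
tipL,tipR=cr(51,37,.01),cr(530,32,.01);d=tipR-tipL;print("bars",tipL,tipR,np.linalg.norm(d));y=np.arctan2(d[1],d[0])-np.pi/2
print("dock yaw",np.degrees(y),"axis",(tipL+tipR)/2+.07*np.array([np.cos(y),np.sin(y)]))
w=lambda x,y,z:ray_z((x*.8,y*.8),k,z)
e=[w(399,231,.184),w(402,325,.184)];d=e[1]-e[0];print("bar",np.mean(e,0),np.linalg.norm(d),np.degrees(np.arctan2(d[1],d[0])))
l=[w(346,258,.1),w(455,252.5,.1)];d=l[1]-l[0];print("lugs",np.mean(l,0),np.linalg.norm(d),np.degrees(np.arctan2(d[1],d[0]))-90)
E
```

```text
collar [ 0.56745559 -0.02098523 -0.19408407] -11.120197927462678
[[-0.5, -1.5], [-1.0, -0.9], [-1.3, -2.9], [-3.1, -1.3], [2.9, 0.3], [2.4, 0.5], [-1.8, 0.2], [0.2, 0.4], [1.5, 1.0], [1.0, 2.8]]
bars [ 0.4836616  -0.08313131] [0.51411563 0.06812176] 0.15428849108036968
dock yaw -11.38400563555382 axis [ 0.56751146 -0.02132163]
bar [0.49288673 0.26716902] 0.06258514058492373 -21.280199960486822
lugs [0.49500403 0.26578163] 0.08868550190241538 -20.028037193891933
```

```bash
python3 - <<'E'
from h import *
import pickle
c=pickle.load(open("wd.pkl","rb"))
t=[((447,402),60,3,.01,.15),((405,470),60,3,-.01,.15),((493,430),60,4,.01,.15),((455,494),60,4,-.01,.15),
((87,304),-120,4,.01,.15),((135,328),-120,3,.01,.15),((97,400),-70,6,-.00975,.155),((138,382),-70,5,-.00975,.155),
((498,335),110,6,-.00975,.155),((450,347),110,5,-.00975,.155)]
def g(q):
    o=[]
    for u,a,r,s,z in t:
        A=q[2]+np.radians(a);C,S=np.cos(A),np.sin(A);r=q[r]
        o.append(proj([q[0]+C*r-S*s,q[1]+S*r+C*s,z],c)[0]-[235+u[0]/3.3-.5,120+u[1]/3.3-.5])
    return np.concatenate(o)
for ts in (t,t[:6],t[6:]):
    T=t;t=ts
    r=least_squares(g,[.567,-.0235,-.2,.035,.0465,.035,.0465],loss="soft_l1",x_scale=[.01,.01,.1]+[.01]*4);print(r.x.round(4),np.degrees(r.x[2]));print(r.fun.reshape(-1,2).round(1).tolist());t=T
E
```

```text
[ 0.5675 -0.0213 -0.1887  0.0359  0.0487  0.0344  0.0454] -10.811485189027852
[[0.6, -0.9], [0.2, -0.2], [0.8, -1.8], [-0.9, -0.2], [-0.3, -0.6], [0.3, 0.0], [-0.8, 0.1], [0.1, 0.6], [-0.4, 1.2], [0.2, 2.7]]
[ 0.5679 -0.0215 -0.1925  0.0359  0.0487  0.035   0.0465] -11.032092723906105
[[0.4, -0.2], [-0.0, 0.4], [0.5, -1.1], [-1.3, 0.5], [-0.3, -0.3], [0.2, 0.4]]
[ 0.5666 -0.021  -0.1738  0.0477  0.0522  0.0345  0.0453] -9.958785667322882
[[-0.3, -0.2], [0.3, 0.2], [-0.5, -0.7], [0.5, 0.8]]
```

Collar yaw comes out at about -11° with its axis at (0.5677,-0.0213), so its unreported turn is about 0. The container is at (0.4935,0.2667), yaw -21°. Now I'll grasp it, lift it and check the hold.

```bash
python3 - <<'E'
from h import *
import pickle
R=down(159)
arm.move_l([.5,.1,.31],feed=.25)
arm.move_to([.4935,.2667,.26],R)
arm.move_l([.4935,.2667,.149],feed=.1)
print("pre",arm.current_force().round(1))
w=arm.grip(.0);arm.sleep(.3);print(arm.current_width(),arm.current_grasp_force(),arm.current_force().round(1),arm.current_torque().round(2))
arm.move_l([.4935,.2667,.177],feed=.1)
arm.sleep(.3);print(arm.current_force().round(1),arm.current_torque().round(2))
arm.move_to([.42,.0078,.177],down(189))
arm.sleep(.3);pickle.dump((arm.get_calibration("wrist"),arm.current_ee_pos()),open("hold.pkl","wb"))
im=arm.snapshot("wrist");cv2.imwrite("pics/hold.png",im[:,:,::-1])
cv2.imwrite("pics/hold2.png",cv2.resize(im[120:420,120:520,::-1],(800,600),interpolation=cv2.INTER_CUBIC))
print(arm.current_t(),arm.current_ee_pos())
E
```

```text
pre [ 0.1 -0.4  0.5]
0.013723885743651205 29.998522996902466 [-0.6  1.1 -2.4] [-0.02 -0.02  0.01]
[ 1.4  0.2 -1.9] [-0.02 -0.   -0.03]
10.4333 [0.42015014 0.00817981 0.17692622]
```

View pics/hold2.png

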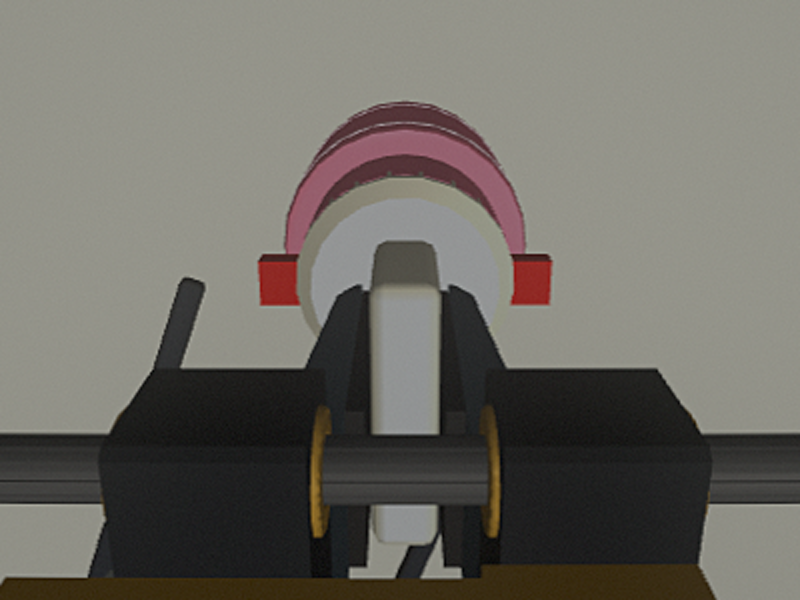

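The container hangs straight in the grip. Its lugs run level from (260,284) to (551,283) in the crop, square to the tool, and the bar lies centred between the fingers. Next I work out the grip offset, go in and lift while reading the force.

```bash
python3 - <<'E'
from h import *
import pickle
c,p=pickle.load(open("hold.pkl","rb"))
z=.131+p[2]-.177
l=[ray_z((120+x/2-.25,120+y/2-.25),c,z) for x,y in((260,284),(551,283))];d=l[1]-l[0]
off=np.mean(l,0)-p[:2];yaw=np.degrees(np.arctan2(d[1],d[0]))-90
a=np.radians(9);print("off",off,"along/across",off@[np.cos(a),np.sin(a)],off@[-np.sin(a),np.cos(a)],"len",np.linalg.norm(d),"yaw",yaw)
pickle.dump((off,yaw),open("off.pkl","wb"))
A=np.array([.5677,-.0213]);T=A-off;print(T)
ph=np.radians(-11);R=down(189)
s=T-.15*np.array([np.cos(ph),np.sin(ph)])
arm.move_l([*s,.177],R,feed=.15)
arm.sleep(.3);f0=arm.current_force();print("free",f0.round(1))
arm.move_l([*T,.177],feed=.08);arm.sleep(.2)
print("in",(arm.current_force()-f0).round(1),arm.current_ee_pos().round(4))
for u in (36,41,44,47):
    arm.move_l([*T,.149+u/1000],feed=.03);arm.sleep(.15);f=arm.current_force()-f0
    print(u,f.round(1),arm.current_torque().round(2),arm.current_ee_pos().round(4))
    if abs(f).max()>12:break
print(arm.current_t())
E
```

```text
off [0.00157385 0.00024699] along/across 0.0015931136227218881 -2.257241315179327e-06 len 0.08820129878613599 yaw 9.23512077736575
[ 0.56612615 -0.02154699]
free [-0.   1.1 -3. ]
in [-0.6 -1.1  1.1] [ 0.566  -0.0215  0.1771]
36 [-0.5 -0.6  0.9] [ 0.06 -0.    0.04] [ 0.5661 -0.0216  0.1849]
41 [-0.2 -1.1  0.7] [0.07 0.04 0.05] [ 0.5661 -0.0215  0.1899]
44 [-0.1 -0.9 -0.1] [ 0.09 -0.01  0.02] [ 0.5661 -0.0215  0.193 ]
47 [ 1.3 -0.7  1.3] [0.03 0.02 0.03] [ 0.5661 -0.0215  0.196 ]
15.0417
```

The lugs passed into the notches without force. I'll lift on and twist.

```bash
python3 - <<'E'
from h import *
import pickle
off,_=pickle.load(open("off.pkl","rb"));A=np.array([.5677,-.0213])
def pose(yaw,u):
    a=np.radians(yaw-189);o=np.array([[np.cos(a),-np.sin(a)],[np.sin(a),np.cos(a)]])@off
    return [*(A-o),.149+u/1000],down(yaw)
def rd(t):
    arm.sleep(.15);f=arm.current_force();m=arm.current_torque();print(t,f.round(1),m.round(2));return f,m
f0=np.array([0,1.1,-3])
ok=True
for u in(53,60,66):
    arm.move_l(*pose(189,u),feed=.03);f,m=rd(u)
    if abs(f-f0).max()>12: ok=False;break
if ok:
  for y in [180,170,160,150,144,141,139,138,137,136,135,134,133,132]:
    arm.move_to(*pose(y,66));f,m=rd(y)
    if abs(f-f0).max()>12 or abs(m[2])>.5: break
print(arm.current_t(),arm.current_ee_pos(),np.degrees(np.arctan2(*arm.current_tool_rot()[1::-1,0])))
E
```

```text
53 [-0.3 -0.4 -2.9] [ 0.03 -0.01  0.02]
60 [-0.   1.2 -3.3] [ 0.03  0.04 -0.02]
66 [ 0.7 -0.5 -2.5] [ 0.04 -0.01 -0.03]
180 [ 0.  -0.3 -2.5] [0.05 0.03 0.01]
170 [ 0.3  0.3 -3.2] [0.02 0.04 0.01]
160 [-0.3  0.1 -2.7] [ 0.03  0.02 -0.03]
150 [-0.9 -0.1 -2.5] [-0.05  0.04  0.01]
144 [-0.1 -0.3 -2.3] [-0.08 -0.02 -0.02]
141 [-0.1  0.6 -2. ] [-0.03 -0.04  0.04]
139 [-0.7  1.2 -2. ] [-0.02  0.04  0.  ]
138 [-0.2  0.5 -2.9] [-0.02 -0.04  0.03]
137 [ 0.8 -0.3 -1.9] [-0.09  0.   -0.07]
136 [ 1.6 -1.7 -2.2] [-0.2  -0.18  0.01]
135 [ 2.8 -4.3 -3.8] [-1.19 -0.62  0.2 ]
134 [ 1.7 -5.5 -3.4] [-1.13 -0.63  0.8 ]
21.5333 [ 0.56688907 -0.0204294   0.21511529] 134.0441090574513
```

The stop showed at about 136–135°, as expected. I'll back off to 137.5° and lower.

```bash
python3 - <<'E'
from h import *
import pickle
off,_=pickle.load(open("off.pkl","rb"));A=np.array([.5677,-.0213])
def pose(yaw,u):
    a=np.radians(yaw-189);o=np.array([[np.cos(a),-np.sin(a)],[np.sin(a),np.cos(a)]])@off
    return [*(A-o),.149+u/1000],down(yaw)
arm.move_to(*pose(137.5,66));arm.sleep(.2);f0=arm.current_force();print(f0.round(1),arm.current_torque().round(2))
for u in(62,60,58,57,56,55.3,54.7,54.2,53.8,53.4,53):
    arm.move_l(*pose(137.5,u),feed=.02);arm.sleep(.15);f=arm.current_force()
    print(u,f.round(1),arm.current_torque().round(2))
    if abs(f-f0).max()>8:break
print(arm.current_t(),arm.current_ee_pos())
im=arm.snapshot("side");cv2.imwrite("pics/s2.png",im[:,:,::-1]);cv2.imwrite("pics/s2c.png",cv2.resize(im[130:330,285:445,::-1],(480,600),interpolation=cv2.INTER_CUBIC))
E
```

```text
[ 0.9 -0.7 -2.5] [-0.09  0.01 -0.03]
62 [-0.5  0.4 -2.2] [-0.03  0.02 -0.03]
60 [-0.2  0.6 -1.5] [-0.03 -0.02 -0.02]
58 [ 0.3  0.1 -2.5] [-0.04 -0.   -0.03]
57 [ 0.2  0.1 -2.7] [-0.07 -0.03 -0.01]
56 [ 0.   0.4 -1.8] [-0.03 -0.02  0.03]
55.3 [-0.6 -0.1 -2.2] [-0.08 -0.01 -0.01]
54.7 [-0.4 -0.3 -1.9] [-0.07  0.04 -0.03]
54.2 [-0.8  0.3 -2.9] [0.03 0.   0.01]
53.8 [-0.5 -0.5 -2.6] [-0.04 -0.01  0.  ]
53.4 [-1.7 -0.9  5.2] [0.08 0.56 0.04]
53 [-4.1 -0.5 11.4] [0.09 0.93 0.04]
26.4833 [ 0.56656171 -0.02026504  0.20271044]
```

It seated at about 53.7 mm, so both lugs are on the floor with no early contact. I'll unload, release, retreat and check.

```bash
python3 - <<'E'
from h import *
p=arm.current_ee_pos();p[2]=.2027+.0005
arm.move_l(p,feed=.02);arm.sleep(.2);print(arm.current_force().round(1))
arm.grip(.05);arm.sleep(.2)
p[2]=.30;arm.move_l(p,feed=.08)
arm.move_to([.45,.25,.36],down(150));arm.sleep(.5)
print(arm.current_t(),arm.current_force().round(1))
S=arm.snapshot("side");W=arm.snapshot("scene")
a=cv2.resize(S[100:330,285:445,::-1],(400,575),interpolation=cv2.INTER_CUBIC);b=cv2.resize(W[180:350,275:393,::-1],(399,575),interpolation=cv2.INTER_CUBIC)
cv2.imwrite("pics/fin.png",cv2.convertScaleAbs(np.hstack([a,b]),alpha=1.3))
E
```

```text
[-0.5 -0.2 -2. ]
30.9 [0.7 0.7 0.7]
```

View pics/fin.png

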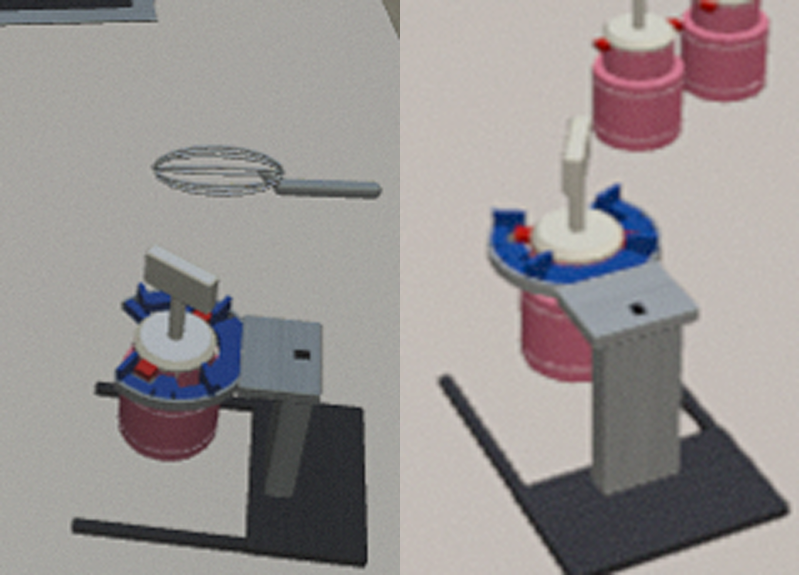

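The container hangs upright. In the left-hand crop (side camera) its red lugs sit in the pockets against the stop walls, at (145,368) and (203,315). The whisk is in its place and the arm is clear.

```bash
python3 -c "
from rig import arm
print(arm.sign_off())"
```

```text
the job is handed in; nothing more can be done
None
```

The pink container hangs upright in the dock with both lugs in their pockets, the gripper has let go and is clear, and I handed the job in at about 31 s of the 61 s allowed; the robot never went near the bento box, paddle or whisk.

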